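# Load the bench test station and set its screen

## Robot

A 6-joint arm with a two-finger parallel gripper is mounted at the origin on the work surface. World frame = base frame: x ahead of the robot, y to its left, z up, the work surface at z = 0. Lengths are in mm, angles in rad, forces in N, time in s.
With the tool pointing down it reaches from about 350 to 975 mm from the base axis. Payload 7.1 kg.
Tool frame: the origin (TCP) lies midway between the tips of the shut fingers; the grasp point (between the pads) lies 19 mm behind it; z points along the fingers, y is the line along which they close (so a half turn about z gives the same grasp; the last joint's range is limited). The gripper opens to 88 mm and grips with 3 to 60 N. Pads are 20 mm wide; open, the fingers measure 115 mm over their backs; the gripper's body (75 mm by 178 mm) begins 61 mm behind the grasp point.
Start: joints at [1.094, 0.423, 1.63, -0, 1.089, -0.019], TCP at [276.202, 560.64, 222.675] pointing down, gripper open.
Joint ranges: [-3, 3], [-0.9, 2.11], [0.09, 2.58], [-1.31, 4.45], [0.11, 2.69], [-2.54, 2.54]. Speed limits (rad/s): [2.39, 2.39, 3.01, 3.14, 3.14, 3.14].

## Interface

Orientations are given as a rotation vector (axis times angle).
In Python, from workcell import get_obs, get_image, camera_params, close_job gives the robot as it stands.
- The arm moves only by the shell command python3 -m creep 'ROWS' [OPENING]. ROWS is a JSON object of lists of equal length, an entry for each row: "delta_pos": the shift along the tool's x, y, z in m, a list of three; "twist": the turn, a rotation vector about the tool's x, y, z in degrees, a list of three. A call has 1 to 20 rows; each row shifts and turns the commanded pose from where the row before left it, along the tool's axes as they then stand; what a row does not reach is not made up. A row lasts 1/12 s, in which the tool goes at most 41.7 mm and 7.16 degrees, less where a joint would pass 70% of its speed; a pose out of reach is approached as far as the arm can. A call with a gripper value outside its range is refused whole. OPENING is the opening, from 0 (shut) to 1 (fully open), set as the call begins (- or left out, the last holds). The fingers move at their own pace and stop on an object; the grip force is fixed at half the most. Time passes only in rows, so rows that do not move let the fingers close. It gives the time, the measured TCP pose, the force, the opening and the grip force at its end, in the units of the state.
- get_obs(): the state, without advancing time (a new reading comes with each control period).
- get_image(name): name is "scene" or "top" or "wrist"; returns (picture, depth): 420x560x3 uint8, red, green, blue; 420x560 float32, mm along the optical axis (not along the pixel's ray), 0 where there is no reading.
- camera_params(name): a dict with "camera_matrix" (3x3 intrinsics, pixels), "k1" (the pictures are not rectified: a ray, as slopes to the right and down, at radius r is drawn at 1 + k1 r^2 times it, then the intrinsics apply), "extrinsics" (4x4, takes a point from camera to world coordinates). Camera axes: x right, y down, z forward; pixel columns grow to the right and rows downward; lengths in mm; the calibration is good to about 2 mm. A picture is of the moment at which its call begins: read the wrist's pose just before it. camera_params takes no time and is no camera call; for the wrist camera it gives the pose at the moment of the call.
- close_job(): hands the job in; it is judged then, once.
The state is a dict: "t": time; "qpos": joint angles; "qvel": joint speeds; "joint_torque": joint torques, N m; "ee_pos": TCP position; "orientation": TCP orientation; "ft_force": force on the tool from outside, world axes, zero at the start; "moment": the same for the moment, N m; "width": finger opening in mm; "grasp_force": force on a finger pad.
Only numpy, scipy, OpenCV 4.12 (cv2) and the standard library are available. Lean on these libraries where they do the work, as an engineer would, in place of code of your own. Each camera call takes 0.05 s, during which the arm holds its last target. There are 200 camera calls.

## Task

Load the test station: slide the cast cover along the bench, without lifting it, through the open left side of its bay until it is fully home against the stop, and lay the wide-headed bracket flat in the compartment of its shape without dropping it. When both are in place, raise the stiff screen to 60 degrees from shut, for the technician opposite, and leave it standing. Leave the other loose things where they are.

Things in the scene. Friction and masses are not known exactly. Their poses are not given: they have to be found in the camera images.
- cover: plain flat cast aluminium cover, a solid plate 100 mm (its x) by 130 mm (its y) by 20 mm thick, 0.35 kg, lying loose on the bench to the left of the station; too wide to grasp. Origin: centre of its underside, z up. Symmetrical: either long way round is right
- bracket: flat steel bracket like a paddle, 10 mm thick, 160 mm long along its x: a bar 24 mm wide from x = -95 to +25 mm and a head 56 mm wide from x = +25 to +65 mm. Lies flat on the bench to the right of the station. Origin: on the underside, on the centreline, 95 mm from the bar's end (near its centre of mass); z up
- strap: plain straight flat steel strap 150 x 24 x 10 mm without a head (x along it), not part of the job; lies beside the bracket, either may be the nearer to the station. Origin: centre of underside
- station: fixed test station, about 335 mm deep (x, away from the robot) and 290 mm wide (y, to the left). Origin on the bench, z up. Front left: the cover's bay; front right: the bracket's compartment; behind, from x = +15 to +180 mm and y = -50 to +140 mm: a white housing 56 mm high with the screen lying on it
- bay (a point): where the cover's origin is when home (axes as the station's). No floor: bench. Dark steel rails 15 mm high, 8 mm thick: side rails with inner faces at x = -57 and +57 mm from y = -65 to +45 mm, then flaring outward 0.4 rad for 40 mm; stop face at y = -65 mm. Open at +y: the cover enters along -y, its y along the bay's; the home cover reaches 20 mm beyond the straight rails
- pocket (a point): where the bracket's origin is when in its compartment, on the floor, 4 mm above the bench (axes as the station's; bracket's x along this x, head at +x, away from the robot). Walls 12 mm above the floor, 4 mm clear of the bracket all round, with a finger gap on both sides of the bar from x = -45 to +15 mm
- screen (a joint): angle of the screen: 0 shut (lying level), grows as its near edge rises, rad; range 0 to 1.75; stiff hinge, stays where it is left; 60 degrees = 1.047
- screen_hinge (a point): middle of the screen's hinge line, at the far end of the housing, 66 mm above the bench (axes as the station's; the hinge line is along y)
- screen_tab (a point): centre of the grip of the screen's black tab, which sticks out from the middle of the screen's near edge; 177 mm from the hinge line. Tab 18 mm wide (y), 8 mm thick, 37 mm clear of the screen: 25 mm before this point, 12 mm after. Screen 152 mm long from the hinge, 170 wide, 14 thick. Axes turn with the screen: y along the hinge, x from tab to hinge
- driver: screwdriver lying at the right, bystander; origin under its middle
- mug: white mug, 80 mm wide and 95 mm high, at the back right, bystander; origin centre of underside
- relay: black relay block 60 x 60 x 53 mm at the left, bystander; origin centre of underside
Not all that is in view belongs to the job. Several things have the shape of the cover; the one meant has the colours described above.

How it is judged (in metres and radians):
On the way, in this order (a step that is already met when the one before it is completed fails the run):
1. the cover is home in its bay and the bracket lies flat in its compartment, both let go (x of cover in the frame of bay between -0.009 and 0.009 m and y of cover in the frame of bay between -0.004 and 0.006 m and angle between the y axis of cover and the y axis of bay, either way round below 0.09 rad and angle between each of cover, bracket's own z axis and vertical below 0.05 rad and x of bracket in the frame of pocket between -0.007 and 0.007 m and y of bracket in the frame of pocket between -0.007 and 0.007 m and z of bracket in the frame of pocket below 0.004 m and angle between the x axis of bracket and the x axis of pocket, either way round below 0.1 rad and contact force between the fingers and cover below 0.2 N and contact force between the fingers and bracket below 0.2 N), for 0.2 s.
2. the screen stands at 60 degrees (53 to 67) (value of joint screen between 0.93 and 1.17 rad), for 0.2 s.
At the end, for the whole second after the job is handed in: Cover flat in its bay, within 6 mm of the stop, 9 mm of the centreline and 0.09 rad square; bracket flat on its compartment floor, head away from the robot, within 7 mm and 0.1 rad of its place; screen at 60 degrees give or take 7 (0.93 to 1.17 rad); all at rest (all of step 2 and x of cover in the frame of bay between -0.009 and 0.009 m and y of cover in the frame of bay between -0.004 and 0.006 m and angle between the y axis of cover and the y axis of bay, either way round below 0.09 rad and angle between each of cover, bracket's own z axis and vertical below 0.05 rad and x of bracket in the frame of pocket between -0.007 and 0.007 m and y of bracket in the frame of pocket between -0.007 and 0.007 m and z of bracket in the frame of pocket below 0.004 m and angle between the x axis of bracket and the x axis of pocket, either way round below 0.1 rad and linear speed of each of cover, bracket below 0.02 m/s and velocity of joint screen between -0.02 and 0.02 rad/s); the robot touches nothing.
It fails at once if the cover is lifted more than 25 mm off the bench (height (world z) of cover above 0.025 m).
It fails at once if the bracket is let go more than 50 mm above the bench (height (world z) of bracket above 0.05 m and contact force between the fingers and bracket below 0.05 N).
It fails at once if a bystander (strap, screwdriver, mug or relay) is moved more than 30 mm (distance of any of strap, driver, mug, relay from where it was at the start of the episode above 0.03 m).
It also fails if it takes over 72 s, if anything falls off the work surface, if the arm or the gripper's body presses on something with over 40 N, if the wrist force passes 120 N, or if a joint passes its speed limit or range.

## Working session

There is one attempt and no reset: what is moved stays moved. The work goes in short steps, Python scripts to look and compute and a shell command to move; the robot and the scene stay as the last step left them, time stands still between calls to the robot, and variables do not carry over. Pictures are saved under pics/ and viewed, at most 10 in all, crops included, and the job is handed in when it is done.

```bash
mkdir -p pics; ls
python3 - <<'E'
from workcell import *
import cv2,numpy as np
np.set_printoptions(precision=4,suppress=True)
o=get_obs();print(o['t'],o['ee_pos'],o['orientation'],o['width'])
for n in("scene","top"):
    im,d=get_image(n);cv2.imwrite(f"pics/{n}0.png",im[:,:,::-1]);np.savez(f"{n}0.npz",im=im,d=d)
    p=camera_params(n);print(n,p['camera_matrix'],p['k1'],p['extrinsics'])
E
```

```text
pics
0.0 [275.9525 560.1666 221.8993] [-0.7127 -3.0593  0.0023] 87.5384599834163
scene [[459.4451   0.     282.0788]
 [  0.     459.4451 209.2081]
 [  0.       0.       1.    ]] -0.06900929167555686 [[   0.8924    0.3469   -0.2885  909.9466]
 [   0.4511   -0.6733    0.5858 -869.1461]
 [   0.009    -0.6529   -0.7574 1202.0814]
 [   0.        0.        0.        1.    ]]
top [[424.4819   0.     280.2903]
 [  0.     424.4819 209.3303]
 [  0.       0.       1.    ]] 0.003547964588420183 [[   0.0521   -0.9783    0.2006  213.0917]
 [  -0.9986   -0.0502    0.0148  -31.5738]
 [  -0.0044   -0.2011   -0.9796 1299.4454]
 [   0.        0.        0.        1.    ]]
```

View pics/top0.png

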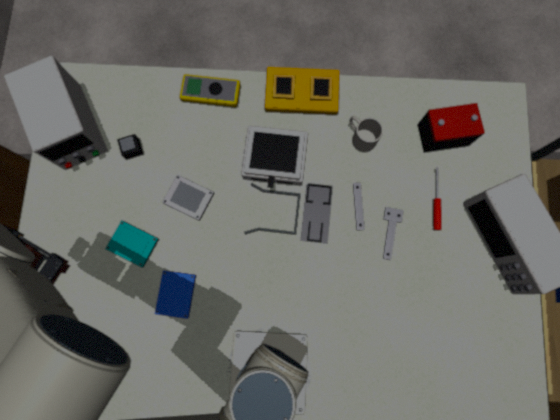

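View pics/scene0.png

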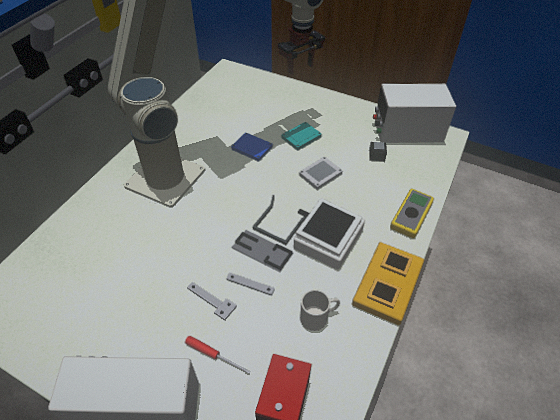

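The top view shows the cover (grey and light, no other colour) at about (189,197). The bay rails are around (250–298, 185–233), the pocket at (317,213), and the screen tab at (271,182). The strap is at (359,206) and the bracket at (392,233), with its head away from the robot. Blue and teal plates are decoys.

```bash
cat > h.py <<'E'
from workcell import *
import cv2,numpy as np
from scipy.spatial.transform import Rotation as R
np.set_printoptions(precision=3,suppress=True,linewidth=150)
def slopes(p,uv):
    return cv2.undistortPoints(np.array(uv,float).reshape(-1,1,2),p['camera_matrix'],np.array([p['k1'],0,0,0.]))[:,0]
def onplane(p,uv,z):
    E=p['extrinsics'];s=slopes(p,uv);d=np.c_[s,np.ones(len(s))]@E[:3,:3].T;o=E[:3,3]
    return o+d*((np.asarray(z)-o[2])/d[:,2])[:,None]
def bydepth(p,uv,D):
    E=p['extrinsics'];s=slopes(p,uv);return E[:3,3]+(np.c_[s,np.ones(len(s))]*np.asarray(D)[:,None])@E[:3,:3].T
def cloud(p,d):
    v,u=np.indices(d.shape);P=bydepth(p,np.c_[u.ravel(),v.ravel()],d.ravel());return P.reshape(*d.shape,3)
def tri(p1,uv1,p2,uv2):
    A=[];b=[]
    for p,uv in((p1,uv1),(p2,uv2)):
        E=p['extrinsics'];d=E[:3,:3]@np.r_[slopes(p,[uv])[0],1];d/=np.linalg.norm(d);M=np.eye(3)-np.outer(d,d);A.append(M);b.append(M@E[:3,3])
    return np.linalg.solve(sum(A),sum(b))
E
python3 - <<'E'
from h import *
im=np.load('top0.npz')['im'];d=np.load('top0.npz')['d'];p=camera_params('top')
c=im[145:295,150:410,::-1]
cv2.imwrite('pics/c1.png',cv2.resize(c,None,fx=3,fy=3,interpolation=cv2.INTER_CUBIC))
P=cloud(p,d)
for n,(u,v) in dict(bench=(230,220),cover=(189,197),covrim=(176,193),house=(275,150),strap=(359,206),brk=(390,240),head=(393,214),pocket=(317,213),blue=(177,295),tab=(271,182),red=(450,128)).items(): print(n,P[v,u],im[v,u])
E
```

```text
bench [437.632 142.697  -1.612] [132 134 126]
cover [499.437 272.068  20.545] [82 84 90]
covrim [510.606 314.213  18.25 ] [83 86 91]
house [645.575  12.398  77.326] [21 22 28]
strap [ 499.741 -255.142   12.102] [114 116 120]
brk [ 399.298 -352.136    7.257] [115 114 121]
head [ 480.208 -360.572   10.417] [114 114 120]
pocket [ 471.887 -126.355    7.579] [88 88 92]
blue [201.244 278.873  21.493] [ 6 36 78]
tab [544.752  18.796  78.046] [19 24 22]
red [ 726.28  -501.89   115.727] [109   7   0]
```

View pics/c1.png

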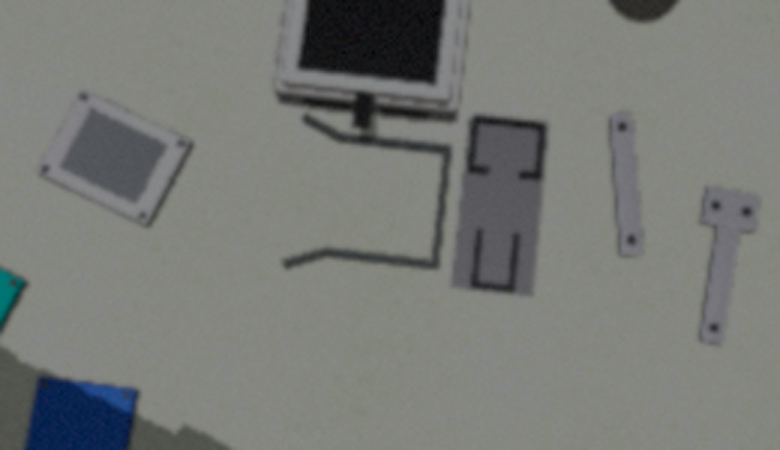

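The enlarged crop is 3x from (150,145). It shows:
- **Cover corners:** (83,95), (190,143), (148,225), (42,172).
- **Bay:** the stop runs from (447,148) to (436,265).
- **Pocket base:** corners (470,117), (547,123), (532,294), (453,287).
- **Bracket:** bar end at (711,343), head top at (731,188).
- **Tab:** about (363,115).

```bash
python3 - <<'E'
from h import *
p=camera_params('top')
def w(pts,z): a=(np.array(pts)+.5)/3-.5+[150,145]; return onplane(p,a,z)[:,:2]
c=w([(83,95),(190,143),(148,225),(42,172)],20);print('cover',c,c.mean(0),np.linalg.norm(np.diff(c,axis=0),axis=1))
l=(c[0]+c[3])/2-(c[1]+c[2])/2;print('ang from y',np.degrees(np.arctan2(-l[0],l[1])))
s=w([(449,148),(438,265),(340,137),(327,250),(305,117),(287,264)],15);print('bay',s,'stop dir',np.degrees(np.arctan2(*(s[0]-s[1])[::-1])))
q=w([(470,117),(547,123),(532,294),(453,287)],4);print('pocket',q,q.mean(0))
b=w([(711,343),(731,188),(704,205),(758,210)],10);print('brk',b)
print('strap',w([(622,112),(630,255)],10)); print('tab',w([(363,115)],73), 'hinge?')
E
python3 -c "
from h import *
o=get_obs();print(R.from_rotvec(o['orientation']).as_matrix());p=camera_params('wrist');print(p)"
```

```text
cover [[563.877 315.015]
 [518.198 199.155]
 [430.06  234.776]
 [479.736 348.933]] [497.968 274.47 ] [124.539  95.064 124.497]
ang from y -22.516703404344604
bay [[527.798 -68.841]
 [404.856 -62.944]
 [533.761  44.792]
 [414.46   50.878]
 [553.349  82.549]
 [397.966  90.674]] stop dir -2.7460126608763264
pocket [[ 565.106  -89.756]
 [ 562.715 -170.727]
 [ 381.577 -160.428]
 [ 384.598  -79.552]] [ 473.499 -125.116]
brk [[ 340.507 -341.412]
 [ 501.423 -361.732]
 [ 482.075 -333.968]
 [ 479.671 -389.413]]
strap [[ 576.977 -248.089]
 [ 426.031 -258.655]]
tab [[542.985  19.824]] hinge?
[[-0.897  0.442 -0.001]
 [ 0.442  0.897 -0.001]
 [ 0.    -0.001 -1.   ]]
{'camera_matrix': array([[357.315,   0.   , 278.455],
       [  0.   , 357.315, 208.029],
       [  0.   ,   0.   ,   1.   ]]), 'k1': 0.0060617003140095585, 'extrinsics': array([[  0.443,   0.859,   0.257, 205.579],
       [  0.897,  -0.424,  -0.127, 596.573],
       [ -0.001,   0.286,  -0.958, 383.261],
       [  0.   ,   0.   ,   0.   ,   1.   ]])}
```

```bash
cat >> h.py <<'E'
def plan(pos,yaw):
    "turn about tool z (deg) then shift in the turned tool axes (mm), tool x heading yaw deg, pointing down"
    o=get_obs();M=R.from_rotvec(o['orientation']).as_matrix()
    y=np.radians(yaw);T=np.array([[np.cos(y),np.sin(y),0],[np.sin(y),-np.cos(y),0],[0,0,-1.]])
    rv=np.degrees(R.from_matrix(M.T@T).as_rotvec())
    print('t %.2f'%o['t'],'tcp',o['ee_pos'],'yaw %.2f'%np.degrees(np.arctan2(M[1,0],M[0,0])),'turn',rv,'shift',T.T@(np.array(pos)-o['ee_pos']),'F',o['ft_force'],'w %.1f'%o['width'])
E
python3 - <<'E'
from h import *
P=cloud(camera_params('top'),np.load('top0.npz')['d']);print('relay',P[144,130],'teal',P[243,133],P[228,122],P[240,157])
plan((536,367,80),67.5)
E
```

```text
relay [651.271 463.564  51.873] teal [348.193 428.148  19.987] [391.653 465.694  24.167] [361.626 357.998  14.933]
t 0.10 tcp [275.982 560.179 221.97 ] yaw 153.77 turn [-0.066  0.06  86.265] shift [-78.97  314.151 141.97 ] F [-0.23  -0.888  0.125] w 88.2
```

```bash
python3 -m creep '{"delta_pos":[[0,0,0],[0,0,0],[0,0,0],[0,0,0],[0,0,0],[0,0,0],[0,0,0],[0,0,0],[0,0,0],[0,0,0],[0,0,0],[0,0,0],[0,0,0],[0,0,0]],"twist":[[0,0,6.16],[0,0,6.16],[0,0,6.16],[0,0,6.16],[0,0,6.16],[0,0,6.16],[0,0,6.16],[0,0,6.16],[0,0,6.16],[0,0,6.16],[0,0,6.16],[0,0,6.16],[0,0,6.16],[0,0,6.16]]}' 0.68
python3 -m creep '{"delta_pos":[[-0.008,0.0314,0],[-0.008,0.0314,0.012],[-0.008,0.0314,0.012],[-0.008,0.0314,0.012],[-0.008,0.0314,0.012],[-0.008,0.0314,0.012],[-0.008,0.0314,0.012],[-0.008,0.0314,0.012],[-0.008,0.0314,0.012],[-0.008,0.0314,0.012],[0,0,0],[0,0,0]],"twist":[[0,0,0],[0,0,0],[0,0,0],[0,0,0],[0,0,0],[0,0,0],[0,0,0],[0,0,0],[0,0,0],[0,0,0],[0,0,0],[0,0,0]]}'
python3 - <<'E'
from h import *
plan((529,350,12),67.5)
p=camera_params('wrist');im,d=get_image('wrist');cv2.imwrite('pics/w1.png',im[:,:,::-1]);np.savez('w1.npz',im=im,d=d,E=p['extrinsics'])
E
```

```text
t: 1.27
ee_pos: [276.0, 560.3, 222.2]
orientation: [2.616, 1.739, -0.001]
ft_force: [-0.3, -1.1, 0.2]
width: 60.0
grasp_force: 0.0
t: 2.27
ee_pos: [536.2, 365.1, 113.4]
orientation: [-2.614, -1.742, 0.004]
ft_force: [0.3, -0.0, -0.2]
width: 59.9
grasp_force: 0.0
t 2.27 tcp [536.221 365.078 113.36 ] yaw 67.36 turn [-0.079  0.105 -0.143] shift [-16.694  -0.902 101.36 ] F [ 0.291 -0.042 -0.219] w 59.9
```

View pics/w1.png

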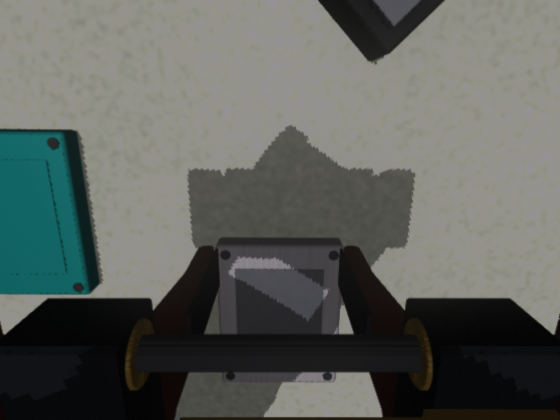

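The wrist view shows the cover's near top edge from (219,240) to (341,240), square to the fingers and centred between them. The teal decoy is clear at the left.

Run:
```python
from h import *
p=camera_params('wrist')
c=onplane(p,[(219,240),(341,240),(335,380),(223,381)],20);print(c)
print(c[0]-c[3],c[1]-c[2],np.linalg.norm(c[0]-c[1]),c[:2].mean(0),c.mean(0))
l=(c[0]+c[1]-c[2]-c[3]);print(90-np.degrees(np.arctan2(l[1],l[0])))
```

```text
[[484.662 363.776  20.   ]
 [570.967 327.905  20.   ]
 [521.946 206.871  20.   ]
 [431.491 243.228  20.   ]]
[ 53.171 120.548   0.   ] [ 49.021 121.034   0.   ] 93.46277322434476 [527.814 345.841  20.   ] [502.266 285.445  20.   ]
22.928809452935354
```

```bash
python3 -m creep '{"delta_pos":[[0,0,0.015],[0,0,0.015],[0,0,0.015],[0,0,0.015],[0,0,0.015],[0,0,0.015],[0,0,0.011],[0,0,0],[-0.004,0,0],[-0.004,0,0],[-0.004,0,0],[-0.004,0,0]],"twist":[[0,0,0],[0,0,0],[0,0,0],[0,0,0],[0,0,0],[0,0,0],[0,0,0],[0,0,0],[0,0,0],[0,0,0],[0,0,0],[0,0,0]]}'
python3 -m creep '{"delta_pos":[[-0.005,-0.0013,0],[-0.005,-0.0013,0],[-0.005,-0.0013,0],[-0.005,-0.0013,0],[-0.005,-0.0013,0],[-0.005,-0.0013,0],[-0.005,-0.0013,0],[-0.005,-0.0013,0],[-0.005,-0.0013,0],[-0.005,-0.0013,0],[-0.005,-0.0013,0],[-0.005,-0.0013,0],[-0.005,-0.0013,0],[-0.005,-0.0013,0],[-0.005,-0.0013,0],[-0.005,-0.0013,0],[-0.005,-0.0013,0],[-0.005,-0.0013,0],[-0.005,-0.0013,0],[-0.005,-0.0013,0]],"twist":[[0,0,-0.98],[0,0,-0.98],[0,0,-0.98],[0,0,-0.98],[0,0,-0.98],[0,0,-0.98],[0,0,-0.98],[0,0,-0.98],[0,0,-0.98],[0,0,-0.98],[0,0,-0.98],[0,0,-0.98],[0,0,-0.98],[0,0,-0.98],[0,0,-0.98],[0,0,-0.98],[0,0,-0.98],[0,0,-0.98],[0,0,-0.98],[0,0,-0.98]]}'
python3 - <<'E'
from h import *
plan((469+.052*76,75,12),87)
im,d=get_image('top');cv2.imwrite('pics/t2.png',cv2.resize(im[130:280,150:350,::-1],None,fx=4,fy=4,interpolation=cv2.INTER_CUBIC))
E
```

```text
t: 3.32
ee_pos: [530.0, 351.6, 14.5]
orientation: [2.612, 1.746, 0.002]
ft_force: [0.7, 0.0, 0.9]
width: 59.9
grasp_force: 0.0
t: 4.98
ee_pos: [482.3, 261.4, 14.4]
orientation: [2.274, 2.167, 0.004]
ft_force: [-0.2, 6.0, 4.9]
width: 59.7
grasp_force: 2.9
t 4.98 tcp [482.307 261.364  14.401] yaw 87.23 turn [ 0.097 -0.085  0.232] shift [-186.598    0.411    2.401] F [-0.225  6.016  4.876] w 59.7
```

View pics/t2.png

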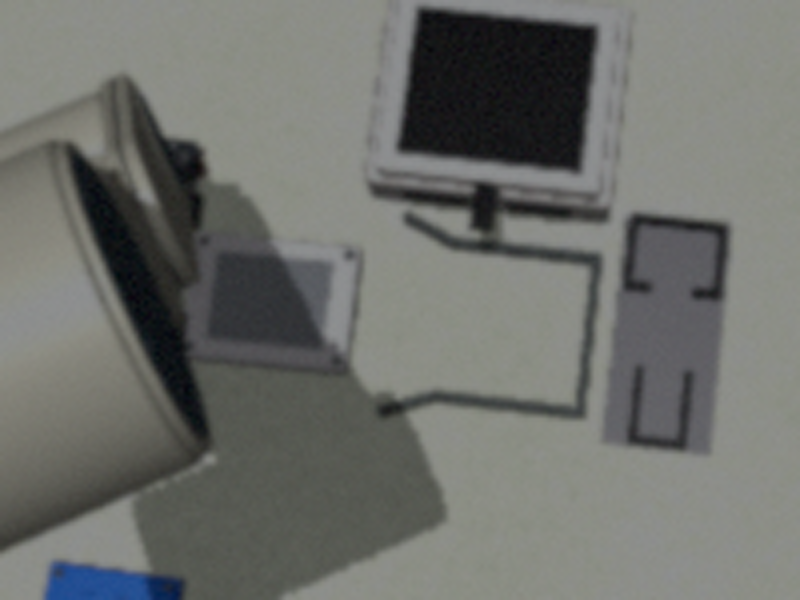

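The cover is in line: its leading edge centre is at (353,308) in the 4x crop. The bay centreline there is at row ~311, and the stop is at x ≈ 591. I'll push straight on.

```bash
python3 -m creep '{"delta_pos":[[-0.005,0,0],[-0.008,0,0],[-0.008,0,0],[-0.008,0,0],[-0.008,0,0],[-0.008,0,0],[-0.008,0,0],[-0.008,0,0],[-0.008,0,0],[-0.008,0,0],[-0.008,0,0],[-0.008,0,0],[-0.008,0,0],[-0.008,0,0],[-0.008,0,0],[-0.008,0,0],[-0.008,0,0],[-0.008,0,0],[-0.008,0,0],[-0.005,0,0]],"twist":[[0,0,0],[0,0,0],[0,0,0],[0,0,0],[0,0,0],[0,0,0],[0,0,0],[0,0,0],[0,0,0],[0,0,0],[0,0,0],[0,0,0],[0,0,0],[0,0,0],[0,0,0],[0,0,0],[0,0,0],[0,0,0],[0,0,0],[0,0,0]]}'
python3 -m creep '{"delta_pos":[[-0.003,0,0],[-0.003,0,0],[-0.003,0,0],[-0.003,0,0],[0,0,0]],"twist":[[0,0,0],[0,0,0],[0,0,0],[0,0,0],[0,0,0]]}'
python3 - <<'E'
from h import *
plan((469+.052*76,75,12),87)
E
```

```text
t: 6.7
ee_pos: [473.8, 106.7, 13.9]
orientation: [-2.276, -2.165, 0.0]
ft_force: [0.8, 6.0, 5.3]
width: 59.6
grasp_force: 2.9
t: 7.12
ee_pos: [473.2, 94.8, 13.7]
orientation: [-2.276, -2.165, 0.001]
ft_force: [1.2, 1.1, 2.0]
width: 59.9
grasp_force: 0.7
t 7.12 tcp [473.158  94.76   13.688] yaw 87.13 turn [-0.03   0.014  0.133] shift [-19.744   0.828   1.688] F [1.166 1.137 1.995] w 59.9
```

```bash
python3 -m creep '{"delta_pos":[[-0.002,0,0],[-0.002,0,0],[-0.002,0,0],[-0.002,0,0],[-0.002,0,0],[-0.002,0,0],[-0.001,0,0]],"twist":[[0,0,0],[0,0,0],[0,0,0],[0,0,0],[0,0,0],[0,0,0],[0,0,0]]}'
python3 -m creep '{"delta_pos":[[-0.001,0,0],[-0.001,0,0],[-0.001,0,0]],"twist":[[0,0,0],[0,0,0],[0,0,0]]}'
```

```text
t: 7.7
ee_pos: [473.9, 83.5, 13.8]
orientation: [-2.279, -2.162, -0.005]
ft_force: [2.2, 22.3, -0.6]
width: 59.9
grasp_force: 10.9
t: 7.95
ee_pos: [474.6, 82.9, 14.1]
orientation: [-2.282, -2.158, -0.01]
ft_force: [0.8, 43.4, 0.1]
width: 59.9
grasp_force: 21.7
```

```bash
python3 -m creep '{"delta_pos":[[0.006,0,0],[0.012,0,0],[0.012,0,0],[0.015,0,-0.01],[0.02,0,-0.03],[0.02,0,-0.03],[0.01,0,-0.03],[0,0,-0.03],[0,0,0],[0,0,0]],"twist":[[0,0,0],[0,0,0],[0,0,0],[0,0,0],[0,0,0],[0,0,0],[0,0,0],[0,0,0],[0,0,0],[0,0,0]]}'
python3 - <<'E'
from h import *
p=camera_params('wrist');im,d=get_image('wrist');cv2.imwrite('pics/w3.png',im[:,:,::-1]);np.savez('w3.npz',im=im,d=d,E=p['extrinsics'])
E
```

```text
t: 8.78
ee_pos: [478.0, 174.8, 145.0]
orientation: [2.274, 2.165, 0.004]
ft_force: [0.1, 0.3, -1.1]
width: 59.7
grasp_force: 0.0
```

View pics/w3.png

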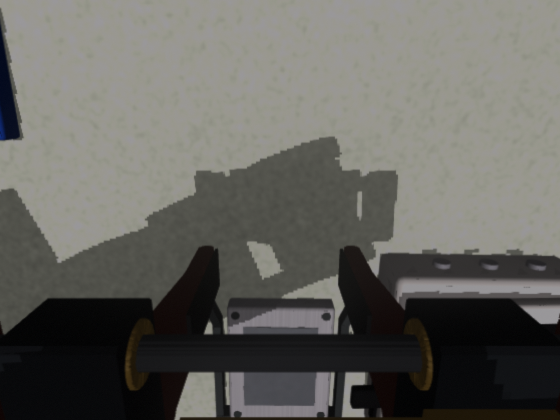

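The cover sits square between the rails at (228–332, 300–415), but the stop is hidden by the gripper. Next I'll look from in front with the camera turned.

```bash
python3 -m creep '{"delta_pos":[[0,0,-0.01],[0,0,-0.01],[0,0,-0.01],[0,0,-0.01],[0,0,-0.01],[0,0,-0.01],[0,0,-0.005],[0,0,0],[0,0,0],[0,0,0],[0,0,0],[0,0,0],[0,0,0],[-0.01,0.028,0],[-0.01,0.028,0],[-0.01,0.028,0],[-0.01,0.028,0],[-0.01,0.028,0],[-0.01,0.028,0],[-0.01,0.028,0]],"twist":[[0,0,6.93],[0,0,6.93],[0,0,6.93],[0,0,6.93],[0,0,6.93],[0,0,6.93],[0,0,6.93],[0,0,6.93],[0,0,6.93],[0,0,6.93],[0,0,6.93],[0,0,6.93],[0,0,6.93],[0,0,0],[0,0,0],[0,0,0],[0,0,0],[0,0,0],[0,0,0],[0,0,0]]}' 1
python3 -m creep '{"delta_pos":[[0,0,0],[0,0,0],[0,0,0]],"twist":[[0,0,0],[0,0,0],[0,0,0]]}'
python3 - <<'E'
from h import *
plan((400,-120,210),-3)
p=camera_params('wrist');im,d=get_image('wrist');cv2.imwrite('pics/w4.png',im[:,:,::-1]);np.savez('w4.npz',im=im,d=d,E=p['extrinsics'])
E
python3 -m creep '{"delta_pos":[[0,0.02,0],[0,0.03,0],[0,0.03,0],[0,0.02,0],[0,0,0],[0,0,0]],"twist":[[0,0,0],[0,0,0],[0,0,0],[0,0,0],[0,0,0],[0,0,0]]}'
python3 - <<'E'
from h import *
p=camera_params('wrist');im,d=get_image('wrist');cv2.imwrite('pics/w5.png',im[:,:,::-1]);np.savez('w5.npz',im=im,d=d,E=p['extrinsics'])
E
```

```text
t: 10.5
ee_pos: [395.3, -19.3, 207.0]
orientation: [3.14, -0.081, -0.006]
ft_force: [0.7, -0.2, -0.1]
width: 87.9
grasp_force: 0.0
t: 10.75
ee_pos: [397.0, -18.1, 207.8]
orientation: [-3.14, 0.083, 0.003]
ft_force: [0.5, -0.0, -0.2]
width: 87.4
grasp_force: 0.0
t 10.75 tcp [397.014 -18.054 207.756] yaw -3.03 turn [-0.009  0.113 -0.027] shift [  8.317 101.65   -2.244] F [ 0.469 -0.031 -0.21 ] w 87.4
t: 11.3
ee_pos: [392.5, -117.7, 208.3]
orientation: [-3.14, 0.083, 0.001]
ft_force: [-0.6, -0.1, -0.8]
width: 87.5
grasp_force: 0.0
```

View pics/w4.png

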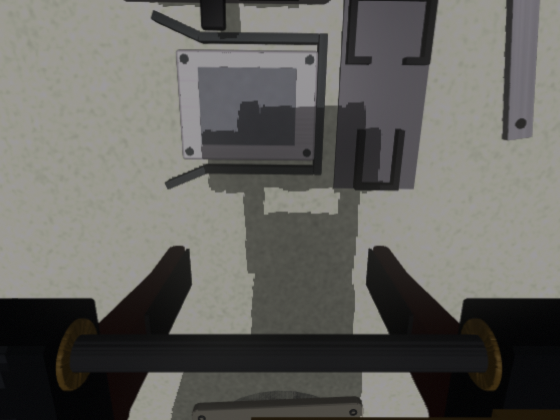

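View pics/w5.png

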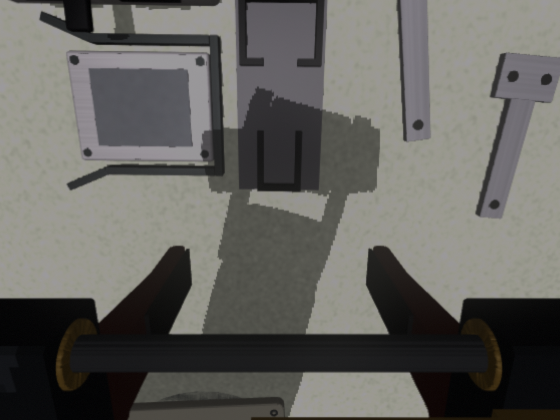

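In w5 the cover lies against the stop: its edge runs (207,52)–(213,160), and the stop is just right of it. The pocket bar slot walls are at u≈258–264 and 294–301, with the bottom wall at v≈184–190 and the head stubs at v≈58–66. The bracket's bar end is at (490,216) and its head at (528,76).

Run:
```python
from h import *
p=camera_params('wrist')
def L(n):
    f=np.load(n+'.npz');q=dict(p);q['extrinsics']=f['E'];return cv2.cvtColor(f['im'],cv2.COLOR_RGB2GRAY).astype(float),q,f['d']
def edges(prof,o,th=10):
    g=np.gradient(prof);r=[]
    for i in range(1,len(g)-1):
        if abs(g[i])>th and abs(g[i])>=abs(g[i-1]) and abs(g[i])>abs(g[i+1]):
            a,b,c=abs(g[i-1:i+2]);r.append((round(o+i+.5*(a-c)/(a-2*b+c+1e-9),1),int(np.sign(g[i]))))
    return r
for n,us in (('w4',(345,420)),('w5',(230,330))):
    g,q,d=L(n)
    for v in(30,140,150,165,175):print(n,'row',v,edges(g[v-1:v+2,us[0]:us[1]].mean(0),us[0]))
    for u in((363,376,390,397) if n=='w4' else(243,261,280,298,320)):print(n,'col',u,edges(g[:200,u-1:u+2].mean(1),0))
g,q,d=L('w5')
for v in(70,100,130,150):print('cover row',v,edges(g[v-1:v+2,50:232].mean(0),50,8))
for u in(110,150,190):print('cover col',u,edges(g[25:185,u-1:u+2].mean(1),25,8))
m=(np.array(cloud(q,d))[...,2]);print('depth z bracket',m[76,528],m[190,495],'cover',m[100,80],'pocket floor',m[120,245],m[150,280],'bench',m[120,360],'tab',m[10,75])
f=np.load('w5.npz')['im'].astype(int);
for a in((60,528),(150,508),(120,450),(120,360),(60,410)):print(f[a])
```

```text
w4 row 30 [(np.float64(346.8), -1), (np.float64(355.8), 1)]
w4 row 140 [(np.float64(355.8), -1), (np.float64(380.4), 1), (np.float64(393.6), -1), (np.float64(403.6), 1)]
w4 row 150 [(np.float64(355.2), -1), (np.float64(364.0), 1), (np.float64(380.0), 1), (np.float64(392.6), -1), (np.float64(402.5), 1)]
w4 row 165 [(np.float64(354.0), -1), (np.float64(379.5), 1), (np.float64(390.8), -1), (np.float64(400.8), 1), (np.float64(416.2), 1)]
w4 row 175 [(np.float64(353.3), -1), (np.float64(377.4), 1), (np.float64(389.8), -1), (np.float64(399.7), 1), (np.float64(415.0), 1)]
w4 col 363 [(np.float64(55.9), -1), (np.float64(64.4), 1), (np.float64(101.1), -1), (np.float64(189.9), 1), (np.float64(192.9), 1)]
w4 col 376 [(np.float64(127.0), -1), (np.float64(189.9), 1)]
w4 col 390 [(np.float64(190.1), 1)]
w4 col 397 [(np.float64(128.3), -1), (np.float64(190.0), 1)]
w5 row 30 [(np.float64(235.3), -1), (np.float64(238.2), -1), (np.float64(246.3), 1), (np.float64(314.7), -1), (np.float64(322.7), 1), (np.float64(325.6), 1)]
w5 row 140 [(np.float64(237.6), -1), (np.float64(256.6), -1), (np.float64(263.4)
[... 2083 characters left out ...]
3.1), 1), (np.float64(67.8), -1), (np.float64(145.9), 1), (np.float64(158.8), -1), (np.float64(161.2), 1), (np.float64(164.3), -1), (np.float64(167.2), 1), (np.float64(174.8), 1)]
cover col 190 [(np.float64(34.0), -1), (np.float64(42.8), -1), (np.float64(45.7), 1), (np.float64(51.4), -1), (np.float64(53.9), 1), (np.float64(146.1), 1), (np.float64(159.0), -1), (np.float64(160.8), 1), (np.float64(163.8), -1), (np.float64(167.9), 1), (np.float64(175.1), 1)]
depth z bracket 7.880975263520952 9.651139502911747 cover 19.152777137689725 pocket floor 3.6380619189060894 3.4095294975298316 bench -0.989590618326929 tab 78.75750548224084
[113 110 116]
[115 111 118]
[154 152 145]
[92 91 84]
[125 122 129]
```

```bash
python3 -m creep '{"delta_pos":[[-0.004,0.02,0],[-0.004,0.033,0],[-0.004,0.033,0],[-0.004,0.033,0],[-0.004,0.033,0],[-0.004,0.033,0],[-0.004,0.033,0],[-0.002,0.016,0],[0,0,0],[0,0,0],[0,0,0]],"twist":[[0,0,0],[0,0,0],[0,0,0],[0,0,0],[0,0,0],[0,0,0],[0,0,0],[0,0,4.2],[0,0,0],[0,0,0],[0,0,0]]}'
python3 - <<'E'
from h import *
p=camera_params('wrist');im,d=get_image('wrist');cv2.imwrite('pics/w6.png',im[:,:,::-1]);np.savez('w6.npz',im=im,d=d,E=p['extrinsics'])
def L(n):
    f=np.load(n+'.npz');q=dict(p);q['extrinsics']=f['E'];return f['im'],q
_,q4=L('w4');i5,q5=L('w5');i6,q6=L('w6')
print('wall h',tri(q4,(402.5,150),q5,(301.2,152)),tri(q4,(355.2,150),q5,(256.7,152)))
P=lambda uv,z:onplane(q5,uv,z)[:,:2]
a=P([(263.4,140),(294.7,140),(263.4,165),(294.1,165)],4);b=P([(256.6,140),(301.5,140)],16);print('slot inner',a,'w',a[0]-a[1],'mid',a[:2].mean(0),a[2:].mean(0),'outer',b,b.mean(0))
h=P([(246.3,30),(314.7,30)],4);print('head inner',h,h.mean(0));h=P([(238.2,30),(322.7,30)],16);print('head outer',h,h.mean(0))
print('far 69',P([(280,2.4)],4),'stub15',P([(261,65.9),(298,66.3)],4),'stub21',P([(261,57.2),(298,58.2)],16),'-45',P([(261,130),(298,130.1)],4),'bottom outer',P([(280,190.8)],16))
print('cover R',P([(208.3,70),(211.2,130)],20),'L',P([(67.7,70),(76.9,130)],20),'stop outer',P([(221.2,70),(223.0,130)],15),'rails',P([(150,42.3),(150,164.3),(150,33.6),(150,174.8)],15),'cover near/far',P([(150,51),(150,160)],20))
for n,im,q in(('w5',i5,q5),('w6',i6,q6)):
    s=cv2.GaussianBlur(im,(5,5),0).astype(int);m=((s[...,2]-s[...,0]>-2)&(s.sum(2)>220)).astype(np.uint8);m[245:]=0
    k,lab,st,ce=cv2.connectedComponentsWithStats(m)
    for i in range(1,k):
        if st[i,4]>900:
            c=max(cv2.findContours((lab==i).astype(np.uint8),0,1)[0],key=cv2.contourArea)
            ap=cv2.approxPolyDP(c,4,True)[:,0]; print(n,st[i],ce[i]); w=onplane(q,ap,10)[:,:2]; print(np.c_[ap,w])
            wc=onplane(q,c[:,0],10)[:,:2].astype(np.float32);print(cv2.minAreaRect(wc))
E
```

```text
t: 12.27
ee_pos: [350.6, -348.3, 208.3]
orientation: [-3.135, 0.192, 0.001]
ft_force: [-0.3, -0.0, 0.7]
width: 87.6
grasp_force: 0.0
wall h [ 422.352 -139.997   15.162] [423.498 -95.429   5.931]
slot inner [[ 434.458 -102.891]
 [ 432.77  -134.461]
 [ 409.066 -101.219]
 [ 407.381 -132.817]] w [ 1.687 31.57 ] mid [ 433.614 -118.676] [ 408.224 -117.018] outer [[ 436.037  -96.84 ]
 [ 433.696 -140.641]] [ 434.867 -118.74 ]
head inner [[ 535.814  -93.677]
 [ 532.4   -157.036]] [ 534.107 -125.357]
head outer [[ 534.098  -87.305]
 [ 530.02  -163.006]] [ 532.059 -125.155]
far 69 [[ 556.822 -126.085]] stub15 [[ 504.154 -105.193]
 [ 501.907 -140.396]] stub21 [[ 510.492 -106.204]
 [ 507.826 -140.008]] -45 [[ 444.458 -101.14 ]
 [ 442.38  -138.158]] bottom outer [[ 383.807 -116.999]]
cover R [[501.813 -57.514]
 [448.189 -54.34 ]] L [[508.477  70.659]
 [454.926  73.973]] stop outer [[501.61  -68.557]
 [447.244 -64.844]] rails [[528.395  -6.375]
 [417.657  11.266]
 [535.519  -7.516]
 [407.077  12.943]] cover near/far [[520.481  -6.848]
 [422.64    8.736]]
w5 [ 231    0   96  129 7397] [279.599  54.8
[... 2095 characters left out ...]
 [160.814  55.608]
[[ 132.       0.     530.41  -236.894]
 [ 166.     114.     430.267 -245.907]
 [ 188.     113.     428.584 -267.338]
 [ 158.       2.     526.053 -259.559]]
((479.3653259277344, -252.5497283935547), (104.70256042480469, 23.679855346679688), 5.723159313201904)
w6 [ 244   20   61   76 3007] [273.389  47.538]
[[ 303.      21.     494.995 -386.609]
 [ 244.      21.     501.578 -333.541]
 [ 245.      65.     464.779 -328.873]
 [ 261.      68.     460.344 -343.394]
 [ 261.      95.     436.423 -340.087]
 [ 287.      67.     458.212 -367.725]
 [ 302.      66.     457.348 -381.78 ]]
((466.8280944824219, -356.0412902832031), (54.970603942871094, 64.9273910522461), 81.3237533569336)
```

View pics/w6.png

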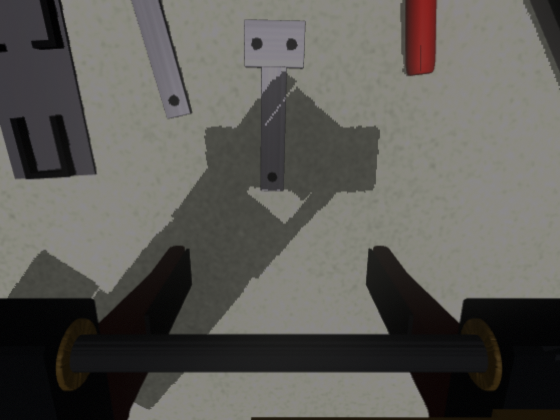

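w6 shows the bracket: head at (244–304, 20–67), bar at u≈261–287 down to v≈190, and holes at (272,177), (257,44) and (292,44). The strap is clear to its left.

Run:
```python
from h import *
p=camera_params('wrist')
def L(n):
    f=np.load(n+'.npz');q=dict(p);q['extrinsics']=f['E'];return cv2.cvtColor(f['im'],cv2.COLOR_RGB2GRAY),f['im'],q
g5,_,q5=L('w5');g6,i6,q6=L('w6')
def hole(g,u,v):
    c=g[v-9:v+10,u-9:u+10].astype(float);w=np.clip(np.percentile(c,60)*.75-c,0,None);y,x=np.indices(c.shape);return (u-9+(w*x).sum()/w.sum(),v-9+(w*y).sum()/w.sum())
T=[]
for a,b in(((494,204),(272,177)),((513,76),(257,44)),((546,78),(292,44))):
    A,B=hole(g5,*a),hole(g6,*b);T.append(onplane(q6,[B],10)[0]);print(A,B,'tri',tri(q5,A,q6,B),'plane',T[-1])
T=np.array(T);m=(T[1]+T[2])/2;x=m-T[0];print('yaw',np.degrees(np.arctan2(x[1],x[0])),np.linalg.norm(x),'spacing',np.linalg.norm(T[1]-T[2]))
s=cv2.GaussianBlur(i6,(3,3),0).astype(int);e=s[...,2]-s[...,0]
for v in(80,120,140,160):
    c=np.where(e[v,245:300]>-2)[0]+245;print(v,c.min(),c.max(),onplane(q6,[(c.min(),v),(c.max(),v)],10)[:,:2].mean(0))
c=np.where(e[165:200,266:282].mean(1)>-2)[0]+165;print('end v',c.max(),onplane(q6,[(273,c.max())],10))
c=np.where(e[5:60,262:285].mean(1)>-2)[0]+5;print('head v',c.min(),onplane(q6,[(274,c.min())],10))
```

```text
(np.float64(494.0838604562009), np.float64(204.0904734521756)) (np.float64(271.8003022452504), np.float64(176.60492227979273)) tri [ 355.862 -340.089    8.8  ] plane [ 356.218 -340.165   10.   ]
(np.float64(512.6097687711094), np.float64(75.91744608989347)) (np.float64(256.3247272018706), np.float64(43.233729540140295)) tri [ 481.955 -341.983    9.245] plane [ 481.954 -342.033   10.   ]
(np.float64(545.9279322853688), np.float64(79.08561064087061)) (np.float64(291.1776073941813), np.float64(43.98508560025208)) tri [ 477.381 -373.862    8.923] plane [ 477.374 -373.836   10.   ]
yaw -8.191048685598288 124.71818917926981 spacing 32.131884634919786
80 262 285 [ 448.381 -353.698]
120 261 284 [ 411.974 -348.059]
140 261 283 [ 392.886 -345.102]
160 261 283 [ 373.11 -342.55]
end v 190 [[ 342.078 -339.591   10.   ]]
head v 20 [[ 499.044 -360.632   10.   ]]
```

```bash
python3 -c "
from h import *
plan((420.6,-349.7,3),-8.2)"
```

```text
t 12.32 tcp [ 350.648 -348.277  208.415] yaw -6.99 turn [-0.053  0.041  1.21 ] shift [ 69.439  -8.569 205.415] F [-0.343 -0.208  0.135] w 87.8
```

```bash
python3 -m creep '{"delta_pos":[[0.01,-0.002,0.02],[0.02,-0.002,0.03],[0.02,-0.002,0.03],[0.0194,-0.0026,0.03],[0,0,0.03],[0,0,0.02],[0,0,0.015],[0,0,0.01],[0,0,0.008],[0,0,0.006],[0,0,0],[0,0,0]],"twist":[[0,0,1.2],[0,0,0],[0,0,0],[0,0,0],[0,0,0],[0,0,0],[0,0,0],[0,0,0],[0,0,0],[0,0,0],[0,0,0],[0,0,0]]}'
python3 -c "
from h import *
plan((420.6,-349.7,3),-8.2)"
```

```text
t: 13.32
ee_pos: [420.4, -351.5, 10.2]
orientation: [3.133, -0.229, 0.001]
ft_force: [-0.2, -1.0, 1.0]
width: 87.9
grasp_force: 0.0
t 13.32 tcp [ 420.443 -351.541   10.171] yaw -8.34 turn [ 0.02  -0.032 -0.144] shift [-0.107 -1.845  7.171] F [-0.213 -1.018  0.971] w 87.9
```

```bash
python3 -m creep '{"delta_pos":[[0,-0.0015,0.003],[0,0,0.003],[0,0,0.001],[0,0,0]],"twist":[[0,0,0],[0,0,0],[0,0,0],[0,0,0]]}'
python3 -m creep '{"delta_pos":[[0,0,0],[0,0,0],[0,0,0],[0,0,0],[0,0,0],[0,0,0],[0,0,0],[0,0,0]],"twist":[[0,0,0],[0,0,0],[0,0,0],[0,0,0],[0,0,0],[0,0,0],[0,0,0],[0,0,0]]}' 0.1
python3 -m creep '{"delta_pos":[[0,0,-0.004],[0,0,-0.008],[0,0,-0.01],[0,0,-0.01],[0,0,-0.003],[0,0,0],[0,0,0]],"twist":[[0,0,0],[0,0,0],[0,0,0],[0,0,0],[0,0,0],[0,0,0],[0,0,0]]}'
python3 - <<'E'
from h import *
import math
y=math.radians(-3.7)
plan((488.1-15*math.cos(y),-122.2-15*math.sin(y),40),-3.7)
E
```

```text
t: 13.65
ee_pos: [420.3, -350.0, 2.7]
orientation: [3.133, -0.229, 0.0]
ft_force: [-0.4, 0.4, 0.2]
width: 87.6
grasp_force: 0.0
t: 14.32
ee_pos: [420.4, -350.0, 2.7]
orientation: [3.133, -0.229, 0.0]
ft_force: [-0.6, -0.4, -0.9]
width: 38.2
grasp_force: 0.0
t: 14.9
ee_pos: [420.6, -350.2, 38.3]
orientation: [3.133, -0.229, 0.001]
ft_force: [-0.4, 0.8, -0.1]
width: 8.8
grasp_force: 0.0
t 14.90 tcp [ 420.595 -350.205   38.295] yaw -8.36 turn [ 0.038 -0.054 -4.66 ] shift [  37.651 -231.886   -1.705] F [-0.45   0.758 -0.066] w 8.8
```

The fingers close slowly and I lifted too early, so the grip missed. I'll reopen and check that the bracket didn't move.

```bash
python3 -m creep '{"delta_pos":[[-0.01,0,-0.03],[-0.02,0,-0.04],[-0.02,0,-0.04],[-0.02,0,-0.04],[0,0,-0.02],[0,0,0],[0,0,0],[0,0,0]],"twist":[[0,0,0],[0,0,0],[0,0,0],[0,0,0],[0,0,0],[0,0,0],[0,0,0],[0,0,0]]}' 1
python3 - <<'E'
from h import *
p=camera_params('wrist');im,d=get_image('wrist');g=cv2.cvtColor(im,cv2.COLOR_RGB2GRAY)
def ol(pt): 
    q=camera_params('wrist');E=q['extrinsics'];c=E[:3,:3].T@(np.array(pt)-E[:3,3]);r=(c[:2]/c[2]);r=r*(1+q['k1']*(r@r));return q['camera_matrix'][:2,:2]@r+q['camera_matrix'][:2,2]
for P in((356.2,-340.2,10),(482,-342,10),(477.4,-373.8,10)):
    u,v=np.round(ol(P)).astype(int);c=g[v-9:v+10,u-9:u+10].astype(float);w=np.clip(np.percentile(c,60)*.75-c,0,None);y,x=np.indices(c.shape)
    print((u,v),onplane(p,[(u-9+(w*x).sum()/w.sum(),v-9+(w*y).sum()/w.sum())],10))
plan((420.6,-349.9,3),-8.2)
E
```

```text
t: 15.57
ee_pos: [354.8, -339.9, 198.4]
orientation: [-3.132, 0.229, 0.002]
ft_force: [-0.6, -1.1, -0.1]
width: 58.9
grasp_force: 0.0
(np.int64(281), np.int64(181)) [[ 356.171 -340.079   10.   ]]
(np.int64(262), np.int64(45)) [[ 481.848 -342.017   10.   ]]
(np.int64(298), np.int64(45)) [[ 477.338 -373.749   10.   ]]
t 15.62 tcp [ 354.673 -339.728  197.91 ] yaw -8.35 turn [-0.092  0.123 -0.147] shift [ 66.704   0.665 194.91 ] F [-0.534  1.061  0.188] w 62.5
```

The bracket hasn't moved, so I'll go down again. This time I'll close to about 20 mm and wait for the grip.

```bash
python3 -m creep '{"delta_pos":[[0.015,0,0.02],[0.02,0,0.03],[0.02,0,0.03],[0.0117,0.0005,0.03],[0,0,0.03],[0,0,0.02],[0,0,0.015],[0,0,0.01],[0,0,0.006],[0,0,0.003],[0,0,0],[0,0,0]],"twist":[[0,0,0],[0,0,0],[0,0,0],[0,0,0],[0,0,0],[0,0,0],[0,0,0],[0,0,0],[0,0,0],[0,0,0],[0,0,0],[0,0,0]]}'
python3 -m creep '{"delta_pos":[[0,0,0],[0,0,0]],"twist":[[0,0,0],[0,0,0]]}'
python3 -c "
from h import *
plan((420.6,-349.9,3),-8.2)"
```

```text
t: 16.62
ee_pos: [421.4, -350.9, 5.9]
orientation: [3.133, -0.229, 0.001]
ft_force: [-0.1, 0.3, 0.4]
width: 87.8
grasp_force: 0.0
t: 16.78
ee_pos: [421.6, -351.1, 6.4]
orientation: [3.132, -0.229, 0.002]
ft_force: [0.2, -0.2, -0.2]
width: 87.9
grasp_force: 0.0
t 16.78 tcp [ 421.551 -351.088    6.417] yaw -8.37 turn [ 0.054 -0.083 -0.166] shift [-1.11  -1.04   3.417] F [ 0.209 -0.222 -0.21 ] w 87.9
```

```bash
python3 -m creep '{"delta_pos":[[-0.001,-0.001,0.002],[0,0,0.002],[0,0,0],[0,0,0],[0,0,0],[0,0,0],[0,0,0],[0,0,0],[0,0,0],[0,0,0],[0,0,0],[0,0,0],[0,0,0],[0,0,0],[0,0,0],[0,0,0],[0,0,0],[0,0,0]],"twist":[[0,0,0.1],[0,0,0],[0,0,0],[0,0,0],[0,0,0],[0,0,0],[0,0,0],[0,0,0],[0,0,0],[0,0,0],[0,0,0],[0,0,0],[0,0,0],[0,0,0],[0,0,0],[0,0,0],[0,0,0],[0,0,0]]}' 0.1
```

```text
t: 18.28
ee_pos: [420.2, -349.5, 1.5]
orientation: [3.133, -0.232, 0.0]
ft_force: [0.1, -0.1, 0.3]
width: 23.7
grasp_force: 30.0
```

```bash
python3 -m creep '{"delta_pos":[[0,0,-0.005],[0,0,-0.01],[0,0,-0.012],[0,0,-0.012],[0,0,0],[0,0,0]],"twist":[[0,0,0],[0,0,0],[0,0,0],[0,0,0],[0,0,0],[0,0,0]]}'
python3 - <<'E'
from h import *
import math
y=math.radians(-3.7)
print(488.1-15*math.cos(y),-122.2-15*math.sin(y))
plan((488.1-15*math.cos(y),-122.2-15*math.sin(y),40),-3.6)
E
```

```text
t: 18.78
ee_pos: [420.9, -350.1, 41.9]
orientation: [3.131, -0.232, 0.003]
ft_force: [0.5, -0.4, -1.6]
width: 23.9
grasp_force: 30.0
473.13126572591733 -121.23201537620564
t 18.78 tcp [ 420.947 -350.078   41.914] yaw -8.46 turn [ 0.09  -0.127 -4.861] shift [  37.712 -231.671    1.914] F [ 0.465 -0.411 -1.599] w 23.9
```

```bash
python3 -m creep '{"delta_pos":[[0,0,0],[0.003,-0.01,0],[0.004,-0.02,0],[0.004,-0.025,0],[0.004,-0.025,0],[0.004,-0.025,0],[0.004,-0.025,0],[0.004,-0.025,0],[0.004,-0.025,0],[0.003,-0.025,0],[0.003,-0.017,0],[0.0007,-0.0097,0],[0,0,0],[0,0,0],[0,0,0]],"twist":[[0,0,-4.86],[0,0,0],[0,0,0],[0,0,0],[0,0,0],[0,0,0],[0,0,0],[0,0,0],[0,0,0],[0,0,0],[0,0,0],[0,0,0],[0,0,0],[0,0,0],[0,0,0]]}'
python3 - <<'E'
from h import *
plan((473.1,-121.2,6.5),-3.7)
p=camera_params('wrist');im,d=get_image('wrist');np.savez('w7.npz',im=im,d=d,E=p['extrinsics']);cv2.imwrite('pics/w7.png',im[:,:,::-1])
E
```

```text
t: 20.03
ee_pos: [472.3, -121.1, 40.4]
orientation: [3.14, -0.1, -0.0]
ft_force: [0.0, -0.3, -1.5]
width: 23.5
grasp_force: 30.0
t 20.03 tcp [ 472.303 -121.127   40.418] yaw -3.65 turn [0.006 0.003 0.049] shift [ 0.8    0.021 33.918] F [ 0.047 -0.269 -1.532] w 23.5
```

```bash
python3 -m creep '{"delta_pos":[[0.0008,0,0.006],[0,0,0.006],[0,0,0.004],[0,0,0.003],[0,0,0]],"twist":[[0,0,0],[0,0,0],[0,0,0],[0,0,0],[0,0,0]]}'
python3 -m creep '{"delta_pos":[[0,0,0.002],[0,0,0.002],[0,0,0.002],[0,0,0.002],[0,0,0.002],[0,0,0.002],[0,0,0]],"twist":[[0,0,0],[0,0,0],[0,0,0],[0,0,0],[0,0,0],[0,0,0],[0,0,0]]}'
```

```text
t: 20.5
ee_pos: [472.5, -120.7, 20.5]
orientation: [-3.14, 0.099, 0.003]
ft_force: [-0.0, -0.5, -1.5]
width: 24.0
grasp_force: 30.0
t: 21.08
ee_pos: [473.0, -120.6, 9.1]
orientation: [-3.14, 0.099, 0.001]
ft_force: [-0.4, 0.4, -2.4]
width: 23.7
grasp_force: 30.0
```

```bash
python3 -m creep '{"delta_pos":[[0,0,0.001],[0,0,0.001],[0,0,0.001],[0,0,0]],"twist":[[0,0,0],[0,0,0],[0,0,0],[0,0,0]]}'
```

```text
t: 21.42
ee_pos: [473.1, -120.6, 6.3]
orientation: [-3.14, 0.099, 0.0]
ft_force: [-0.3, 0.3, -0.7]
width: 23.9
grasp_force: 30.0
```

```bash
python3 -m creep '{"delta_pos":[[0,0,0],[0,0,0],[0,0,0],[0,0,0],[0,0,0],[0,0,0],[0,0,0],[0,0,-0.005],[0,0,-0.02],[0,0,-0.03],[-0.01,0,-0.03],[-0.02,-0.01,-0.03],[-0.02,-0.02,-0.03],[-0.02,-0.02,-0.03],[0,-0.01,-0.025],[0,0,0],[0,0,0],[0,0,0]],"twist":[[0,0,0],[0,0,0],[0,0,0],[0,0,0],[0,0,0],[0,0,0],[0,0,0],[0,0,0],[0,0,0],[0,0,0],[0,0,0],[0,0,0],[0,0,0],[0,0,0],[0,0,0],[0,0,0],[0,0,0],[0,0,0]]}' 0.5
python3 - <<'E'
from h import *
p=camera_params('wrist');im,d=get_image('wrist');np.savez('w8.npz',im=im,d=d,E=p['extrinsics']);cv2.imwrite('pics/w8.png',im[:,:,::-1])
P=cloud(p,d)[...,2]
print(get_obs()['ee_pos'])
E
```

```text
t: 22.92
ee_pos: [407.1, -56.5, 206.3]
orientation: [3.14, -0.098, 0.001]
ft_force: [0.5, 1.0, -0.4]
width: 43.8
grasp_force: 0.0
[406.707 -56.555 205.742]
```

View pics/w8.png

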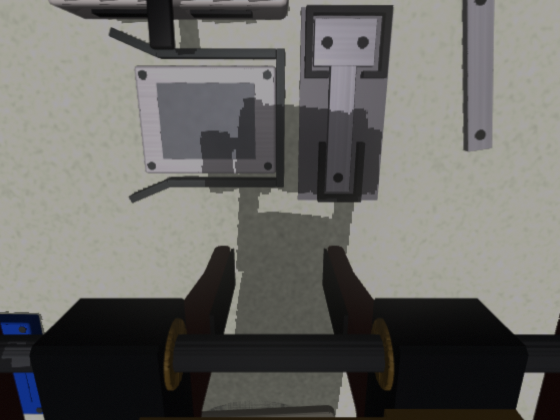

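w8 shows the bracket lying in its compartment: head holes at (327,42) and (362,42), bar hole at (338,178). The cover is home, with corner holes at (143,75), (267,75), (152,166) and (267,166). The tab is at about (160,25).

Run:
```python
from h import *
p=camera_params('wrist')
O=np.array([488.1,-122.2]);y=np.radians(-3.7);U=np.array([[np.cos(y),-np.sin(y)],[np.sin(y),np.cos(y)]])
S={}
for n in('w4','w5','w8'):
    f=np.load(n+'.npz');q=dict(p);q['extrinsics']=f['E'];S[n]=(f['im'],q,f['d'])
im,q,d=S['w8'];g=cv2.cvtColor(im,cv2.COLOR_RGB2GRAY)
def hole(g,u,v):
    c=g[v-7:v+8,u-7:u+8].astype(float);w=np.clip(np.percentile(c,60)*.75-c,0,None);y,x=np.indices(c.shape);return (u-7+(w*x).sum()/w.sum(),v-7+(w*y).sum()/w.sum())
H=onplane(q,[hole(g,338,178),hole(g,327,42),hole(g,362,42)],14)[:,:2];print('bracket holes in pocket frame',(H-O)@U)
C=onplane(q,[hole(g,143,75),hole(g,267,75),hole(g,152,166),hole(g,267,166)],20)[:,:2];print('cover holes',C,C.mean(0),(C[0]+C[2]-C[1]-C[3])@U)
print('cover centre vs bay(479.1,6.2)',(C.mean(0)-[479.1,6.2])@U)
R_={}
for n,u0,u1 in(('w4',190,240),('w5',55,105),('w8',135,185)):
    im,q,d=S[n];Z=cloud(q,d);g=im.sum(2)/3
    m=(Z[...,2]>60)&(Z[...,2]<95)&(g<60);m[:, :u0]=0;m[:,u1:]=0;m[80:]=0
    v,u=np.where(m);r=[ (vv,u[v==vv].min(),u[v==vv].max()) for vv in np.unique(v)]
    print(n,r[::4],r[-2:],'z med',np.median(Z[m][:,2]));t=v>v.max()-12
    print(' tip v',v.max(),'world z78',onplane(q,[(u[t].min(),v.max()),(u[t].max(),v.max())],77))
    R_[n]=(q,((u[t].min()+u[t].max())/2,v.max()+.5))
print('tri tip',tri(*R_['w4'],*R_['w8']),tri(*R_['w5'],*R_['w8']))
```

```text
bracket holes in pocket frame [[-79.599   2.416]
 [ 44.977  18.326]
 [ 44.959 -13.827]]
cover holes [[516.884  63.002]
 [509.677 -50.613]
 [433.467  68.45 ]
 [426.014 -45.216]] [471.51    8.905] [ -0.037 227.754]
cover centre vs bay(479.1,6.2) [-7.748  2.21 ]
w4 [(np.int64(0), np.int64(200), np.int64(225)), (np.int64(4), np.int64(200), np.int64(225)), (np.int64(8), np.int64(201), np.int64(225)), (np.int64(12), np.int64(201), np.int64(225)), (np.int64(16), np.int64(202), np.int64(225)), (np.int64(20), np.int64(201), np.int64(225)), (np.int64(24), np.int64(201), np.int64(225)), (np.int64(28), np.int64(203), np.int64(225))] [(np.int64(29), np.int64(204), np.int64(225)), (np.int64(30), np.int64(219), np.int64(223))] z med 77.98422063843952
 tip v 30 world z78 [[528.99   33.964  77.   ]
 [528.049  16.215  77.   ]]
w5 [(np.int64(0), np.int64(63), np.int64(90)), (np.int64(4), np.int64(64), np.int64(90)), (np.int64(8), np.int64(64), np.int64(90)), (np.int64(12), np.int64(65), np.int64(91)), (np.int64(16), np.int64(65), np.int64(91)), (np.int64(20), np.int64(65), np.int64(91)), (np.int64(24),
[... 410 characters left out ...]
12), np.int64(147), np.int64(172)), (np.int64(16), np.int64(148), np.int64(173)), (np.int64(20), np.int64(148), np.int64(172)), (np.int64(24), np.int64(149), np.int64(172)), (np.int64(28), np.int64(149), np.int64(173)), (np.int64(32), np.int64(149), np.int64(173)), (np.int64(36), np.int64(150), np.int64(173)), (np.int64(40), np.int64(150), np.int64(173)), (np.int64(44), np.int64(150), np.int64(174)), (np.int64(48), np.int64(153), np.int64(174))] [(np.int64(47), np.int64(151), np.int64(174)), (np.int64(48), np.int64(153), np.int64(174))] z med 77.7003615282371
 tip v 48 world z78 [[529.827  33.6    77.   ]
 [528.718  15.708  77.   ]]
tri tip [529.262  25.885  72.68 ] [528.214  23.907  79.944]
```

Run:
```python
from h import *
plan((539.5,24.0,64),-3.7)
t=np.radians(np.arange(0,61,3.333));x=-179*np.cos(t)+8*np.sin(t);z=179*np.sin(t)+8*np.cos(t);print(np.round(np.c_[np.diff(x),-np.diff(z)],1).tolist())
f=np.load('w8.npz');q=camera_params('wrist');Z=cloud(q,f['d'])[...,2];print('z bracket',np.median(Z[55:63,315:370]),np.median(Z[80:170,335:345]))
```

```text
t 22.97 tcp [406.707 -56.555 205.742] yaw -3.61 turn [-0.002  0.071  0.093] shift [127.318 -88.956 141.742] F [-0.51  -0.062  0.33 ] w 43.7
[[0.8, -10.4], [1.4, -10.3], [2.0, -10.2], [2.6, -10.1], [3.1, -9.9], [3.7, -9.7], [4.3, -9.5], [4.8, -9.2], [5.4, -8.9], [5.9, -8.6], [6.4, -8.3], [6.8, -7.9], [7.3, -7.5], [7.7, -7.0], [8.1, -6.6], [8.5, -6.1], [8.8, -5.6], [9.1, -5.1]]
z bracket 12.314080736286286 12.44013433929328
```

```bash
python3 -m creep '{"delta_pos":[[0.015,-0.011,0],[0.025,-0.018,0],[0.025,-0.018,0],[0.025,-0.018,0],[0.025,-0.018,0],[0.0123,-0.006,0.01],[0,0,0.025],[0,0,0.03],[0,0,0.025],[0,0,0.015],[0,0,0.01],[0,0,0],[0,0,0]],"twist":[[0,0,0],[0,0,0],[0,0,0],[0,0,0],[0,0,0],[0,0,0],[0,0,0],[0,0,0],[0,0,0],[0,0,0],[0,0,0],[0,0,0],[0,0,0]]}'
python3 -c "
from h import *
plan((539.5,24.0,64),-3.7)"
```

```text
t: 24.05
ee_pos: [539.3, 24.1, 90.5]
orientation: [3.14, -0.1, -0.004]
ft_force: [-0.6, -0.0, 0.3]
width: 43.7
grasp_force: 0.0
t 24.05 tcp [539.31   24.096  90.498] yaw -3.63 turn [0.013 0.128 0.069] shift [ 0.196  0.084 26.498] F [-0.55  -0.01   0.299] w 43.7
```

```bash
python3 -m creep '{"delta_pos":[[0,0,0.008],[0,0,0.008],[0,0,0.006],[0,0,0.004],[0,0,0]],"twist":[[0,0,0],[0,0,0],[0,0,0],[0,0,0],[0,0,0]]}'
python3 -m creep '{"delta_pos":[[0,0,0],[0,0,0],[0,0,0],[0,0,0],[0,0,0],[0,0,0],[0,0,0],[0,0,0],[0,0,0],[0,0,0],[0,0,0],[0,0,0]],"twist":[[0,0,0],[0,0,0],[0,0,0],[0,0,0],[0,0,0],[0,0,0],[0,0,0],[0,0,0],[0,0,0],[0,0,0],[0,0,0],[0,0,0]]}' 0.05
python3 -c "
from h import *
plan((539.5,24.0,64),-3.7)"
```

```text
t: 24.47
ee_pos: [539.2, 24.4, 64.7]
orientation: [3.14, -0.099, -0.002]
ft_force: [-0.7, -0.3, -1.5]
width: 43.8
grasp_force: 0.0
t: 25.47
ee_pos: [539.9, 23.0, 65.8]
orientation: [3.138, -0.098, 0.001]
ft_force: [-0.7, -9.0, 1.9]
width: 17.6
grasp_force: 30.0
t 25.47 tcp [539.861  23.014  65.775] yaw -3.57 turn [ 0.106 -0.025  0.134] shift [-0.424 -0.96   1.775] F [-0.664 -9.04   1.926] w 17.6
```

```bash
python3 -m creep '{"delta_pos":[[0.0008,0,-0.0104],[0.0014,0,-0.0103],[0.002,0,-0.0102],[0.0026,0,-0.0101],[0.0031,0,-0.0099],[0.0037,0,-0.0097]],"twist":[[0,0,0],[0,0,0],[0,0,0],[0,0,0],[0,0,0],[0,0,0]]}'
python3 -c "
from h import *
plan((539.9,23,65.8),-3.6)"
```

```text
t: 25.97
ee_pos: [552.5, 22.2, 125.6]
orientation: [3.138, -0.098, -0.003]
ft_force: [1.5, -6.8, -10.1]
width: 17.6
grasp_force: 30.0
t 25.97 tcp [552.491  22.182 125.631] yaw -3.58 turn [0.126 0.105 0.023] shift [-12.618  -0.025  59.831] F [  1.52   -6.795 -10.137] w 17.6
```

Forces are gentle, so I'll carry on around the arc.

```bash
python3 -m creep '{"delta_pos":[[0.0043,0,-0.0095],[0.0048,0,-0.0092],[0.0054,0,-0.0089],[0.0059,0,-0.0086],[0.0064,0,-0.0083],[0.0068,0,-0.0079],[0.0073,0,-0.0075],[0.0077,0,-0.007],[0.0081,0,-0.0066],[0.0085,0,-0.0061],[0.0088,0,-0.0056],[0.0091,0,-0.0051],[0,0,0],[0,0,0]],"twist":[[0,0,0],[0,0,0],[0,0,0],[0,0,0],[0,0,0],[0,0,0],[0,0,0],[0,0,0],[0,0,0],[0,0,0],[0,0,0],[0,0,0],[0,0,0],[0,0,0]]}'
python3 - <<'E'
from h import *
plan((539.9,23,65.8),-3.6)
for n in('scene','top'):
    im,d=get_image(n);np.savez(n+'9.npz',im=im,d=d);Z=cloud(camera_params(n),d)
    h=np.array([541.,24.])+177*np.array([.998,-.0645])
    S=(Z[...,:2]-h)@np.array([[.998,.0645],[-.0645,.998]])
    m=(abs(S[...,1])<70)&(abs(S[...,1])>35)&(S[...,0]>-110)&(S[...,0]<10)&(Z[...,2]>85)&(Z[...,2]<215)
    s=S[...,0][m];z=Z[...,2][m]-66
    if len(s)>30: 
        A=np.c_[s,z];A=A-A.mean(0);v=np.linalg.svd(A,full_matrices=False)[2][0];print(n,m.sum(),'angle',np.degrees(np.arctan2(abs(v[1]),abs(v[0]))),'mean',s.mean(),z.mean())
E
```

```text
t: 27.13
ee_pos: [635.6, 16.8, 216.1]
orientation: [3.138, -0.098, -0.003]
ft_force: [-0.2, -7.0, -0.0]
width: 17.5
grasp_force: 30.0
t 27.13 tcp [635.649  16.771 216.084] yaw -3.60 turn [0.148 0.101 0.004] shift [-95.951  -0.204 150.284] F [-0.233 -6.983 -0.016] w 17.5
scene 588 angle 59.99390574005587 mean -40.57821111921554 83.64613673476106
```

```bash
python3 -m creep '{"delta_pos":[[0,0,0],[0,0,0],[0,0,0],[0,0,0],[0,0,0],[0,0,0],[0,0,0],[0,0,0],[0,0,-0.01],[0,0,-0.02],[0,0,-0.03],[-0.02,0,-0.03],[-0.03,0,-0.02],[-0.03,0,0],[-0.03,0,0],[-0.03,0,0],[-0.03,0,0],[0,0,0],[0,0,0],[0,0,0]],"twist":[[0,0,0],[0,0,0],[0,0,0],[0,0,0],[0,0,0],[0,0,0],[0,0,0],[0,0,0],[0,0,0],[0,0,0],[0,0,0],[0,0,0],[0,0,0],[0,0,0],[0,0,0],[0,0,0],[0,0,0],[0,0,0],[0,0,0],[0,0,0]]}' 0.5
python3 - <<'E'
from h import *
o=get_obs();print(o['ee_pos'],o['qvel'],o['ft_force'])
im,d=get_image('scene');Z=cloud(camera_params('scene'),d)
h=np.array([541.,24.])+177*np.array([.998,-.0645])
S=(Z[...,:2]-h)@np.array([[.998,.0645],[-.0645,.998]])
m=(abs(S[...,1])<70)&(S[...,0]>-110)&(S[...,0]<10)&(Z[...,2]>85)&(Z[...,2]<195)
A=np.c_[S[...,0][m],Z[...,2][m]];A=A-A.mean(0);v=np.linalg.svd(A,full_matrices=False)[2][0];print(m.sum(),'angle',np.degrees(np.arctan2(abs(v[1]),abs(v[0]))))
p=camera_params('wrist');im,d=get_image('wrist');np.savez('w9.npz',im=im,d=d,E=p['extrinsics'])
def px(pt):
    E=p['extrinsics'];c=E[:3,:3].T@(np.array(pt)-E[:3,3]);r=c[:2]/c[2];r=r*(1+p['k1']*(r@r));return p['camera_matrix'][:2,:2]@r+p['camera_matrix'][:2,2]
g=cv2.cvtColor(im,cv2.COLOR_RGB2GRAY)
for P in((516.9,63,20),(509.7,-50.6,20),(433.5,68.5,20),(426,-45.2,20),(534.4,-106.8,14),(532.3,-138.8,14),(408.8,-114.7,14)):
    u,v=np.round(px(P)).astype(int)
    if 7<v<410 and 7<u<550:
        c=g[v-6:v+7,u-6:u+7].astype(float);w=np.clip(np.percentile(c,60)*.75-c,0,None);y,x=np.indices(c.shape);
        print(P,(u,v),onplane(p,[(u-6+(w*x).sum()/max(w.sum(),1e-9),v-6+(w*y).sum()/max(w.sum(),1e-9))],P[2])[0] if w.sum()>0 else None)
E
```

```text
t: 28.9
ee_pos: [467.7, 29.1, 327.4]
orientation: [-3.14, 0.099, -0.004]
ft_force: [-0.5, -0.2, 0.1]
width: 43.9
grasp_force: 0.0
[467.663  29.074 327.429] [-0.002  0.023 -0.013 -0.     0.     0.001] [-0.452 -0.239  0.116]
1044 angle 60.84090997405486
(516.9, 63, 20) (np.int64(251), np.int64(128)) [517.072  63.302  20.   ]
(509.7, -50.6, 20) (np.int64(340), np.int64(128)) [508.959 -53.432  20.   ]
(433.5, 68.5, 20) (np.int64(252), np.int64(191)) [433.38   69.042  20.   ]
(426, -45.2, 20) (np.int64(337), np.int64(191)) [424.649 -50.088  20.   ]
(534.4, -106.8, 14) (np.int64(383), np.int64(105)) [ 534.369 -106.521   14.   ]
(532.3, -138.8, 14) (np.int64(408), np.int64(105)) [ 532.266 -138.601   14.   ]
(408.8, -114.7, 14) (np.int64(387), np.int64(199)) [ 408.698 -114.052   14.   ]
```

```bash
python3 -c "
from workcell import *
print(close_job())"
```

```text
the job is handed in; nothing more can be done
None
```

I handed the job in at about 29 s: by my camera measurements the cover is home about 2 mm from its stop, the bracket lies flat in its compartment about 2 mm off centre, and the screen stands at about 60°; no verdict came back.

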